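# Set the bench pin out to the gauge and hold it for clamping

### The job

The bench pin (the board with the slotted aluminium nose) has to be clamped to the steel-topped block. First take the ring mandrel that stands in its way off the block and stand it upright in the open wooden tray; then, without lifting the board off the block or letting it tip, slide it straight out over the block's far edge until the end of its nose is level with the tip of the gauge needle. It would now fall off by itself, so finish while still holding it with the fingers, flat against the block and motionless, and leave everything else as it lies.

Things in the scene. Friction and masses are not known exactly. Their poses are not given: they have to be found in the camera images.
- block: Fixed heavy bench block, wood with a steel top plate, 230 (x) x 170 (y) x 60 mm high. Origin: centre of its underside on the table. Its x axis points outward, away from the robot (turned 8 to 43 degrees to the robot's left); the far edge is 115 mm from the origin along x.
- pin: Loose wooden board flat on the block, 200 (x) x 70 (y) x 16 mm, 0.2 to 0.37 kg; front 50 mm is a heavy aluminium nose with a 14 mm slot open to the front; a cleat stands on its rear. Origin: centre of the underside, 60 mm above the table; x towards the nose (end at +100 mm), z up. Centre of mass about 83 mm behind the nose end, which starts 53 to 63 mm short of the block's far edge.
- pin_nose (a point): Middle of the front end of the nose, at half the board's thickness (8 mm above its underside). x axis as the board's.
- pin_cleat (a point): Centre of the top of the cleat, a dark wooden block on the board's middle line, 65 mm behind its centre: 36 mm along the board, 26 mm across, 42 mm high above the board's top face (its top is 58 mm above the board's underside). Made to be gripped across the 26 mm from above. x axis as the board's.
- gauge_tip (a point): Needle tip of the gauge: fixed stand on the table beyond the block's far edge, left of the board's path seen from the robot (foot 56 mm across, post 111 mm high). The level needle, 7 mm thick, 68 mm up, points to the path and ends 65 mm from the block's middle line, 30 mm clear of the board. Axes as the block's: at the mark, pin_nose has this point's x. It is 105 to 135 mm past the far edge.
- mandrel: Ring mandrel, loose steel, 0.2 to 0.3 kg, standing upright on the block just beyond the nose: round foot 44 mm across and 14 mm high, then a stem tapering from 23 mm (20 mm up) to 17 mm across at its top, 105 mm above the foot's underside. Origin: centre of the underside; z up.
- tray: Fixed open wooden tray, 140 x 140 mm, walls 7 mm thick and 30 mm high, empty, on the table to the left or the right of the block (a round turntable with a pale brick is on the other side). Origin: centre of its underside on the table; its floor is 7 mm above the table.
- hammer: Loose hammer lying on the table, 260 mm long; to be left alone. Origin about the middle of its underside.
- jar: Loose white screw jar standing on the table, 64 mm across, 85 mm high; to be left alone. Origin: centre of its underside.
- dish: Loose copper bowl on the table, 90 mm across, 30 mm high; to be left alone. Origin: centre of its underside.
- collar: Loose brass ring on the table beside the block, 52 mm across, 18 mm high; to be left alone. Origin: centre of its underside.
- disc: Loose brass disc lying on the block beside the board, 26 mm across, 8 mm high; to be left alone. Origin: centre of its underside.
Mind the look-alikes: they are no part of the job. Leave any orange look-alike of the mandrel alone.

How it is judged:
By the outcome, as a careful person would: the job done as asked, in the order asked, and still so for the second after the job is handed in, while the arm keeps its last pose, push and grip.
It also fails if it takes over 61 s, if anything falls off the work surface, if the arm or the gripper's body presses on something with over 40 N, if the wrist force passes 120 N, or if a joint passes its speed limit or range.

### The arm

A 6-joint arm with a two-finger parallel gripper is mounted at the origin on the work surface. World frame = base frame: x ahead of the robot, y to its left, z up, the work surface at z = 0. Lengths are in m, angles in rad, forces in N, time in s.
With the tool pointing down it reaches from about 0.375 to 0.9 m from the base axis. Payload 3.1 kg.
Tool frame: the origin (TCP) lies on the centre line of the jaws, within the pads' length; the fingertips stand 22 mm ahead of it and the grasp point (between the pads) lies 3 mm ahead of it; z points along the fingers, y is the line along which they close (so a half turn about z gives the same grasp; the last joint's range is limited). The gripper opens to 85 mm and grips with 20 to 120 N. Pads are 22 mm wide; open, the fingers measure 114 mm over their backs; the gripper's body (76 mm by 85 mm) begins 54 mm behind the grasp point. The pads swing forward as they close: fully open they stand 13 mm farther back than shut.
Start: joints at [1.121, 0.527, 1.433, -0, 1.181, -0.178], TCP at [0.167, 0.602, 0.22] pointing down, gripper open.
Joint ranges: [-3.08, 3.08], [-0.75, 2.2], [0.22, 2.44], [-1.43, 4.57], [0, 2.65], [-2.85, 2.85]. Speed limits (rad/s): [2.79, 2.79, 3.14, 3.14, 3.14, 3.14].

### API

Orientations are given as a 3x3 rotation matrix whose columns are the frame's x, y, z axes.
In Python, from station import bot, imaging gives the robot as it stands.
- The arm moves only by the tool play_rows, never from a script. Its arguments are lists of equal length, an entry for each row: "slide": the shift along the tool's x, y, z each as a share of 0.8 m, from -1 to 1, a list of three; "twist": the turn about the tool's z as a share of 90 degrees, from -1 to 1; "gripper": the opening, from 0 (shut) to 1 (fully open). In form: {"slide": [[tx, ty, tz], ...], "twist": [twist, ...], "gripper": [gripper, ...]}. A call has 1 to 12 rows; each row is the pose to reach, as a shift and turn from the pose commanded when the call began, along the tool's axes at that moment; what a row does not reach only later rows make up. A row lasts 1/12 s, in which the tool goes at most 41.7 mm and 7.16 degrees, less where a joint would pass 70% of its speed; a pose out of reach is approached as far as the arm can. A call with a number of a shift or a turn outside -1 to 1 is refused whole. A call with a gripper value outside its range is refused whole. The fingers move at their own pace and stop on an object; "force" is the grip in N (left out, the last holds). Time passes only in rows, so rows that repeat a pose let the fingers close. It gives the time, the measured TCP pose, the force, the opening and the grip force at its end, in the units of the state.
- bot.sense(): the state, without advancing time (a new reading comes with each control period).
- imaging.grab_frame(name): name is "scene" or "top"; returns (picture, depth): 400x640x3 uint8, red, green, blue; 400x640 float32, m along the optical axis (not along the pixel's ray), 0 where there is no reading.
- imaging.calibration(name): a dict with "fx", "fy", "cx", "cy" (pixels), "cam_to_world" (4x4, takes a point from camera to world coordinates). Camera axes: x right, y down, z forward; pixel columns grow to the right and rows downward; lengths in m; the calibration is good to about 2 mm. A picture is of the moment at which its call begins. calibration takes no time and is no camera call.
- bot.close_job(): hands the job in; it is judged then, once.
The state is a dict: "time_s": time; "joint_pos": joint angles; "joint_velocities": joint speeds; "joint_efforts": joint torques, N m; "eef_pos": TCP position; "tool_rot": TCP orientation; "wrist_force": force on the tool from outside, world axes, zero at the start; "torque": the same for the moment, N m; "width": finger opening in m; "grasp_force": force on a finger pad.
Only numpy, scipy, OpenCV 4.12 (cv2) and the standard library are available. Lean on these libraries where they do the work, as an engineer would, in place of code of your own. Each camera call takes 0.05 s, during which the arm holds its last target. There are 200 camera calls.

## Working session

There is one attempt and no reset: what is moved stays moved. The work goes in short steps, Python scripts to look and compute and a tool call to move; the robot and the scene stay as the last step left them, time stands still between calls to the robot, and variables do not carry over. Pictures are saved under pics/ and viewed, at most 10 in all, crops included, and the job is handed in when it is done.

Besides the shell and the picture viewer there is one more tool, called after "Request:" as name([rows], argument=value, ...), one row to a line, values as JSON. play_rows: Moves the arm, as the interface text tells. Its arguments: {"type":"object","properties":{"slide":{"type":"array","items":{"type":"array","items":{"type":"number"}}},"twist":{"type":"array","items":{"type":"number"}},"gripper":{"type":"array","items":{"type":"number"}},"force":{"type":"number"}},"required":["slide","twist","gripper"]}

```bash
mkdir -p pics; ls; python3 - <<'E'
from station import bot, imaging
import cv2,numpy as np
for n in("scene","top"):
    p,d=imaging.grab_frame(n); c=imaging.calibration(n)
    np.savez(f"{n}0.npz",p=p,d=d,**{k:np.array(v) for k,v in c.items()})
    cv2.imwrite(f"pics/{n}0.png",p[:,:,::-1]); print(n,c)
print(bot.sense())
E
```

```text
pics
scene {'fx': 378.9314728687809, 'fy': 378.9314728687809, 'cx': 315.602180972987, 'cy': 200.63913278149576, 'cam_to_world': array([[ 0.80081427,  0.38014964, -0.46279884,  1.08767191],
       [ 0.59878075, -0.49196721,  0.63200465, -0.65793744],
       [ 0.01257448, -0.78323337, -0.62160065,  0.75911916],
       [ 0.        ,  0.        ,  0.        ,  1.        ]])}
top {'fx': 410.63738817488064, 'fy': 410.63738817488064, 'cx': 311.96846121970225, 'cy': 197.5628096310693, 'cam_to_world': array([[-0.04839799, -0.97788021,  0.20348939,  0.39594036],
       [-0.99881412,  0.04846139, -0.00467426,  0.00910107],
       [-0.00529051, -0.2034743 , -0.97906599,  1.15579268],
       [ 0.        ,  0.        ,  0.        ,  1.        ]])}
{'time_s': 0.1, 'joint_pos': array([ 1.12152313e+00,  5.28385919e-01,  1.43378159e+00,  1.00352123e-05,
        1.18144796e+00, -1.78495637e-01]), 'joint_velocities': array([ 0.00053311, -0.00262064, -0.00344712,  0.00052395, -0.00201968,
        0.0001182 ]), 'joint_efforts': array([-5.73655980e-04, -4.43302095e+01, -1.78585392e+01, -2.50947523e-04,
        3.86466461e-03, -6.50293046e-06]), 'eef_pos': array([0.16684006, 0.60161089, 0.21902135]), 'tool_rot': array([[-9.63562021e-01,  2.67483543e-01, -8.86896745e-04],
       [ 2.67484760e-01,  9.63560376e-01, -1.81805131e-03],
       [ 3.68279755e-04, -1.98903655e-03, -9.99997954e-01]]), 'wrist_force': array([-0.41410623,  0.36866732, -0.41574331]), 'torque': array([-0.0351621 ,  0.00923348,  0.03547775]), 'grasp_force': 0.0, 'width': 0.08536844176806618}
```

View pics/scene0.png

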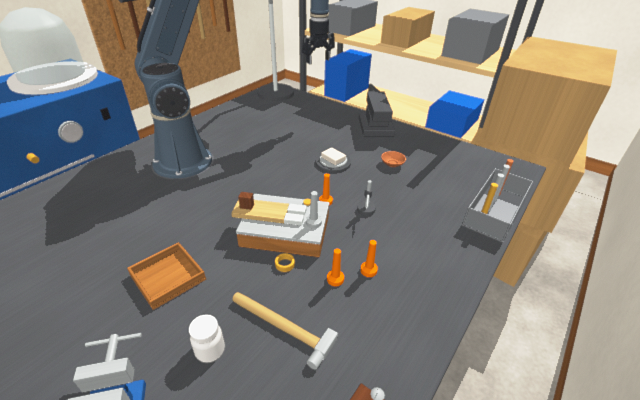

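View pics/top0.png

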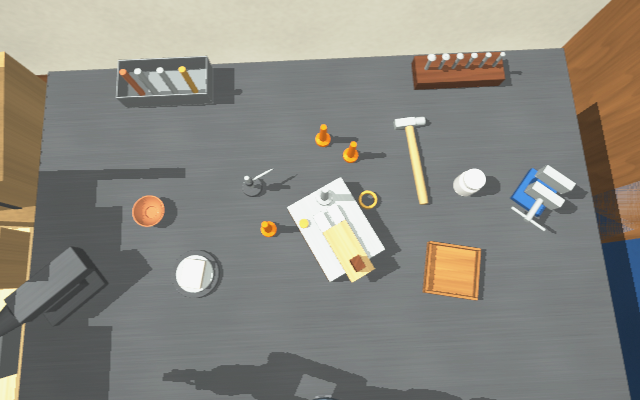

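The top view shows the block's corners near (288,208), (341,179), (384,250) and (331,281). The grey steel mandrel is at (324,195), the tray at (453,270) and the needle tip at about (273,170). 

Mandrel candidates are the steel one on the block (top 324,195; scene 314,205) and three orange ones on the table (top 323,136; 351,152; 268,228). The steel one beyond the nose fits the description. I'll confirm it in a crop and measure.

```bash
cat > h.py <<'E'
import numpy as np,cv2
def load(n,i=0):
    z=np.load(f"{n}{i}.npz"); return {k:z[k] for k in z.files}
def grab(n,i):
    from station import imaging
    p,d=imaging.grab_frame(n); c=imaging.calibration(n)
    np.savez(f"{n}{i}.npz",p=p,d=d,**{k:np.array(v) for k,v in c.items()}); return load(n,i)
def ray(f,u,v):
    M=f["cam_to_world"]; return M[:3,3],M[:3,:3]@np.array([(u-f["cx"])/f["fx"],(v-f["cy"])/f["fy"],1])
def plane(f,u,v,z):
    o,r=ray(f,u,v); return o+r*(z-o[2])/r[2]
def cloud(f):
    v,u=np.mgrid[:400,:640]; d=f["d"]
    P=np.stack([(u-f["cx"])/f["fx"]*d,(v-f["cy"])/f["fy"]*d,d],-1)@f["cam_to_world"][:3,:3].T+f["cam_to_world"][:3,3]
    P[d==0]=np.nan; return P
def tri(f,a,g,b):
    o1,r1=ray(f,*a);o2,r2=ray(g,*b)
    s=np.linalg.lstsq(np.stack([r1,-r2],1),o2-o1,rcond=None)[0]
    p,q=o1+s[0]*r1,o2+s[1]*r2; return (p+q)/2,np.linalg.norm(p-q)
E
python3 - <<'E'
from h import *
t=load("top");s=load("scene");P=cloud(t);S=cloud(s)
z=P[...,2]
def rect(m,P):
    q=P[m][:,:2].astype(np.float32); r=cv2.minAreaRect(q); return np.round(r[0],4),np.round(r[1],4),round(r[2],2),np.round(np.nanmedian(P[m][:,2]),4),len(q)
reg=np.zeros((400,640),bool);reg[170:290,280:392]=1
def big(m):
    n,l,st,_=cv2.connectedComponentsWithStats(m.astype(np.uint8)); return l==1+np.argmax(st[1:,4])
print("table z",np.nanmedian(z[300:340,450:550]))
print("block",rect(big(reg&(z>.045)),P), rect(big(reg&(z>.05)&(z<.068)),P))
print("board",rect(big(reg&(z>.069)&(z<.085)),P))
print("cleat",rect(big(reg&(z>.10)&(np.mgrid[:400,:640][0]>245)),P))
r2=np.zeros_like(reg);r2[235:305,415:490]=1
print("tray",rect(big(r2&(z>.015)),P), rect(big(r2&(z>.0)&(z<.013)&(t["p"][...,0]>150)),P))
m=reg&(z>.10)&(np.mgrid[:400,:640][0]<215); print("mandrel top",np.nanmean(P[m],0),np.nanmax(P[m][:,2]),m.sum())
x=S[...,2]; m=(x>.10)&(np.hypot(S[...,0]-np.nanmean(P[reg&(z>.1)&(np.mgrid[:400,:640][0]<215)][:,0]),S[...,1]-np.nanmean(P[reg&(z>.1)&(np.mgrid[:400,:640][0]<215)][:,1]))<.04)
vv,uu=np.nonzero(m);print("mandrel scene",np.nanmean(S[m],0),np.nanmax(S[m][:,2]),uu.min(),uu.max(),vv.min(),vv.max())
g=np.zeros_like(reg);g[155:200,235:285]=1
for lo,hi in((.05,.085),(.085,.13)):
    m=g&(z>lo)&(z<hi);print("gauge",lo,np.round(P[m],3)[:40:3].tolist(), m.sum())
a=cv2.resize(t["p"][160:290,235:395],None,fx=4,fy=4,interpolation=cv2.INTER_CUBIC)
b=cv2.resize(s["p"][165:290,225:405],None,fx=4,fy=4,interpolation=cv2.INTER_CUBIC)
cv2.imwrite("pics/a.png",a[:,:,::-1]);cv2.imwrite("pics/b.png",b[:,:,::-1])
E
```

```text
table z 2.508457936389874e-05
block (array([ 0.526 , -0.0596]), array([0.2593, 0.1707]), 27.33, np.float64(0.0623), 5709) (array([ 0.539, -0.053]), array([0.2302, 0.1706]), 27.32, np.float64(0.0604), 3484)
board (array([ 0.4984, -0.0706]), array([0.2002, 0.0705]), 27.37, np.float64(0.0762), 1773)
cleat (array([ 0.4402, -0.1007]), array([0.0356, 0.0265]), 28.19, np.float64(0.1182), 161)
tray (array([ 0.4127, -0.3652]), array([0.1417, 0.1403]), 78.79, np.float64(0.0285), 697) (array([ 0.4125, -0.3693]), array([0.1234, 0.126 ]), 78.63, np.float64(0.0071), 2065)
mandrel top [ 0.61802689 -0.02637236  0.14615435] 0.1695068894197641 81
mandrel scene [ 0.62486885 -0.03454855  0.13498622] 0.16753068795055492 310 317 191 214
gauge 0.05 [[0.709, 0.109, 0.072], [0.704, 0.123, 0.071], [0.704, 0.115, 0.071], [0.702, 0.123, 0.071], [0.7, 0.132, 0.068], [0.7, 0.124, 0.068], [0.697, 0.134, 0.07], [0.697, 0.126, 0.068], [0.694, 0.137, 0.069], [0.693, 0.149, 0.064], [0.691, 0.14, 0.073], [0.687, 0.15, 0.077], [0.688, 0.143, 0.072], [0.685, 0.156, 0.075]] 96
gauge 0.085 [[0.679, 0.177, 0.112], [0.677, 0.18, 0.112], [0.676, 0.172, 0.113], [0.675, 0.178, 0.108], [0.674, 0.169, 0.111], [0.672, 0.175, 0.11], [0.675, 0.169, 0.095], [0.67, 0.173, 0.107], [0.67, 0.177, 0.096], [0.668, 0.175, 0.09]] 28
```

View pics/a.png

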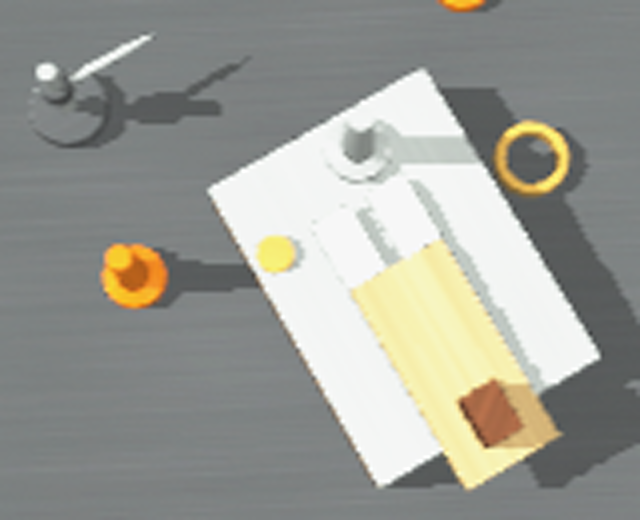

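View pics/b.png

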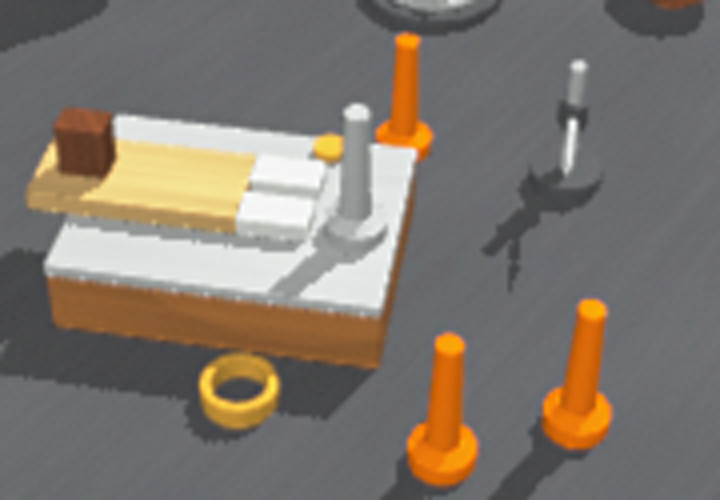

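The crops confirm the plain steel mandrel on the block just beyond the slotted nose (crop a about (360,145)). All three look-alikes are orange and on the table. The measured sizes match the text: block 230×171 at z 0.060, board 200×70 at z 0.076, cleat top 0.118, tray 140 mm. One more refinement, then I move.

```bash
python3 - <<'E'
from h import *
t=load("top");s=load("scene");P=cloud(t);S=cloud(s)
psi=np.deg2rad(27.35);u=np.array([np.cos(psi),np.sin(psi)]);n=np.array([-u[1],u[0]]);B=np.array([.539,-.053])
loc=lambda p:np.round([(p[:2]-B)@u,(p[:2]-B)@n,p[2]],4)
c=np.array([.62,-.03])
px={}
for nm,f,Q in(("top",t,P),("scene",s,S)):
    near=np.hypot(*(Q[...,:2]-c).transpose(2,0,1))<.035
    m=near&(Q[...,2]>.158);v,w=np.nonzero(m);px[nm]=(w.mean(),v.mean());q=plane(f,w.mean(),v.mean(),.165)
    print(nm,"top disc",px[nm],m.sum(),np.round(Q[m].mean(0),4),"plane",np.round(q,4))
    m=near&(Q[...,2]>.0695)&(Q[...,2]<.079)
    q=Q[m][:,:2].astype(np.float32);k=(( q-B)@u>.062);q=q[k];print(" foot circ",cv2.minEnclosingCircle(q))
p,e=tri(t,px["top"],s,px["scene"]);print("mandrel top tri",p,e,loc(p))
for nm,Q in(("top",P),("scene",S)):
    L=(Q[...,:2]-B)@np.stack([u,n],1)
    m=(L[...,0]>.2)&(L[...,0]<.26)&(L[...,1]>.055)&(L[...,1]<.1)&(Q[...,2]>.055)&(Q[...,2]<.085)
    l=L[m];v,w=np.nonzero(m);i=l[:,1].argmin()
    print(nm,"needle",m.sum(),"x mean/min/max",l[:,0].mean(),l[:,0].min(),l[:,0].max(),"ymin",l[:,1].min(),"z",Q[m][:,2].mean(),"tip px",w[i],v[i],"slope",np.polyfit(l[:,1],l[:,0],1))
    # board nose/rear & block edges from this view
    tb=(abs(Q[...,2]-.076)<.004)&(abs(L[...,1]-.003)<.045)&(L[...,0]>-.2)&(L[...,0]<.066)
    l=L[tb];a=l[abs(l[:,1]-.02)<.008];print("  board x",np.percentile(l[:,0],[.5,99.5]),"y",np.percentile(l[:,1],[.5,99.5]))
    bt=(abs(Q[...,2]-.06)<.003)&(abs(L[...,1])<.1)&(abs(L[...,0])<.13);l=L[bt];print("  block x",np.percentile(l[:,0],[.3,99.7]),"y",np.percentile(l[:,1],[.3,99.7]))
p,e=tri(t,(273.2,169.2),s,(367,207.5));print("tip tri",p,e,loc(p))
T=np.array([[-.96356,.26748,0],[.26748,.96356,0],[0,0,-1]]);o=np.array([.16684,.60161,.21902])
print("to mandrel (shares), TCP z .133:",np.round(T.T@(np.array([.622,-.03,.133])-o)/.8,4))
E
```

```text
top top disc (np.float64(324.175), np.float64(189.325)) 40 [ 0.6213 -0.0268  0.1644] plane [ 0.6212 -0.0268  0.165 ]
 foot circ ((0.6223289370536804, -0.026854339987039566), 0.02198639325797558)
scene top disc (np.float64(313.5), np.float64(193.5)) 32 [ 0.6222 -0.032   0.1637] plane [ 0.6233 -0.0334  0.165 ]
 foot circ ((0.6221151351928711, -0.03119148127734661), 0.022015688940882683)
mandrel top tri [ 0.62098129 -0.02793352  0.16091425] 0.002939609028677988 [ 0.0843 -0.0154  0.1609]
top needle 26 x mean/min/max 0.22550533687677968 0.22197748913258525 0.22863374163610214 ymin 0.06590000534756538 z 0.07038722684195516 tip px 272 168 slope [0.01444883 0.22426706]
  board x [-0.14354557  0.05509174] y [-0.03175016  0.03795164]
  block x [-0.1145607   0.11404922] y [-0.08411735  0.08501044]
scene needle 18 x mean/min/max 0.22356680391179434 0.2208839631911765 0.22701098568734446 ymin 0.060397900631947096 z 0.06982514086350522 tip px 366 208 slope [0.01638318 0.22219564]
  board x [-0.14521453  0.05309781] y [-0.0361252  0.036865 ]
  block x [-0.11678945  0.11230174] y [-0.08827681  0.08358518]
tip tri [0.70821539 0.10757177 0.06840189] 0.0037973146298239577 [0.2241 0.0649 0.0684]
to mandrel (shares), TCP z .133: [-0.7594 -0.6086  0.1075]
```

Request:
play_rows([
  [-0.032, -0.025, 0],
  [-0.063, -0.051, 0],
  [-0.095, -0.076, 0],
  [-0.127, -0.101, 0],
  [-0.158, -0.127, 0],
  [-0.19, -0.152, 0],
  [-0.222, -0.178, 0],
  [-0.253, -0.203, 0],
  [-0.285, -0.228, 0],
  [-0.316, -0.254, 0],
  [-0.348, -0.279, 0],
  [-0.38, -0.304, 0],
], twist=[0, 0, 0, 0, 0, 0, 0, 0, 0, 0, 0, 0], gripper=[1, 1, 1, 1, 1, 1, 1, 1, 1, 1, 1, 1], force=50)

```text
time_s: 1.1
eef_pos: [0.3954, 0.285, 0.2197]
tool_rot: [[-0.964, 0.267, -0.001], [0.267, 0.964, -0.0], [0.001, -0.0, -1.0]]
wrist_force: [-0.1, 0.2, -0.8]
width: 0.0853
grasp_force: 0.0
```

Request:
play_rows([
  [-0.032, -0.025, 0],
  [-0.063, -0.051, 0],
  [-0.095, -0.076, 0],
  [-0.127, -0.101, 0],
  [-0.158, -0.127, 0],
  [-0.19, -0.152, 0],
  [-0.222, -0.178, 0],
  [-0.253, -0.203, 0],
  [-0.285, -0.228, 0],
  [-0.316, -0.254, 0],
  [-0.348, -0.279, 0],
  [-0.38, -0.304, 0],
], twist=[0, 0, 0, 0, 0, 0, 0, 0, 0, 0, 0, 0], gripper=[1, 1, 1, 1, 1, 1, 1, 1, 1, 1, 1, 1])

```text
time_s: 2.1
eef_pos: [0.6232, -0.0305, 0.2194]
tool_rot: [[-0.963, 0.268, -0.001], [0.268, 0.963, 0.0], [0.001, 0.0, -1.0]]
wrist_force: [0.8, 0.7, 0.3]
width: 0.085
grasp_force: 0.0
```

Request:
play_rows([
  [0, 0, 0],
  [0, 0, 0],
], twist=[0, 0], gripper=[1, 1])

```text
time_s: 2.27
eef_pos: [0.6233, -0.0308, 0.2191]
tool_rot: [[-0.963, 0.27, -0.001], [0.27, 0.963, 0.0], [0.001, 0.0, -1.0]]
wrist_force: [-0.2, 0.2, 0.2]
width: 0.0855
grasp_force: 0.0
```

Request:
play_rows([
  [0, 0.002, 0.02],
  [0, 0.002, 0.045],
  [0, 0.002, 0.07],
  [0, 0.002, 0.09],
  [0, 0.002, 0.102],
  [0, 0.002, 0.108],
  [0, 0.002, 0.108],
  [0, 0.002, 0.108],
  [0, 0.002, 0.108],
  [0, 0.002, 0.108],
], twist=[0, 0, 0, 0, 0, 0, 0, 0, 0, 0], gripper=[1, 1, 1, 1, 1, 1, 1, 0.6, 0.45, 0.4])

```text
time_s: 3.1
eef_pos: [0.6241, -0.0276, 0.1347]
tool_rot: [[-0.964, 0.267, 0.002], [0.267, 0.964, -0.0], [-0.002, 0.0, -1.0]]
wrist_force: [-0.4, 0.7, 0.4]
width: 0.0517
grasp_force: 0.0
```

Request:
play_rows([
  [0, 0, 0],
  [0, 0, 0],
  [0, 0, 0],
  [0, 0, 0],
  [0, 0, 0],
  [0, 0, 0],
  [0, 0, 0],
  [0, 0, 0],
], twist=[0, 0, 0, 0, 0, 0, 0, 0], gripper=[0.35, 0.3, 0.25, 0.2, 0.15, 0.1, 0.05, 0.05])

```text
time_s: 3.77
eef_pos: [0.6235, -0.0279, 0.134]
tool_rot: [[-0.964, 0.267, 0.001], [0.267, 0.964, -0.001], [-0.001, -0.0, -1.0]]
wrist_force: [-1.3, -1.4, 5.0]
width: 0.0156
grasp_force: 49.0
```

Request:
play_rows([
  [0, 0, 0],
  [0, 0, -0.004],
  [0, 0, -0.012],
  [0, 0, -0.024],
  [0, 0, -0.038],
  [0, 0, -0.052],
  [0, 0, -0.066],
  [0, 0, -0.078],
  [0, 0, -0.086],
  [0, 0, -0.09],
  [0, 0, -0.09],
  [0, 0, -0.09],
], twist=[0, 0, 0, 0, 0, 0, 0, 0, 0, 0, 0, 0], gripper=[0, 0, 0, 0, 0, 0, 0, 0, 0, 0, 0, 0], force=60)

```text
time_s: 4.77
eef_pos: [0.6231, -0.0275, 0.2055]
tool_rot: [[-0.964, 0.267, -0.0], [0.267, 0.964, 0.0], [0.0, -0.0, -1.0]]
wrist_force: [-0.5, -0.6, -2.7]
width: 0.0154
grasp_force: 58.6
```

```bash
python3 - <<'E'
from h import *
from station import bot
s=grab("scene",1);t=grab("top",1);e=bot.sense();print(e["eef_pos"],e["width"],e["grasp_force"],e["wrist_force"])
psi=np.deg2rad(27.35);u=np.array([np.cos(psi),np.sin(psi)]);n=np.array([-u[1],u[0]]);B=np.array([.539,-.053])
for nm,f in(("top",t),("scene",s)):
    Q=cloud(f);L=(Q[...,:2]-B)@np.stack([u,n],1)
    tb=(abs(Q[...,2]-.076)<.004)&(abs(L[...,1]-.003)<.045)&(L[...,0]>-.2)&(L[...,0]<.11)
    print(nm,"board x",np.percentile(L[tb][:,0],[.5,99.5]))
a=cv2.resize(s["p"][100:290,225:405],None,fx=3,fy=3,interpolation=cv2.INTER_CUBIC)
cv2.imwrite("pics/c.png",a[:,:,::-1])
o=e["eef_pos"];T=e["tool_rot"];print("to tray shares",T.T@(np.array([.4125,-.3675,o[2]])-o)/.8)
E
```

```text
[ 0.62275682 -0.02746017  0.20480549] 0.015192165094305453 58.58719167448726 [ 0.19637744  0.72883892 -3.77244684]
top board x [-0.14396383 -0.03902667]
scene board x [-0.1450844  0.0526191]
to tray shares [ 1.39512618e-01 -4.79873292e-01  2.50976502e-04]
```

View pics/c.png

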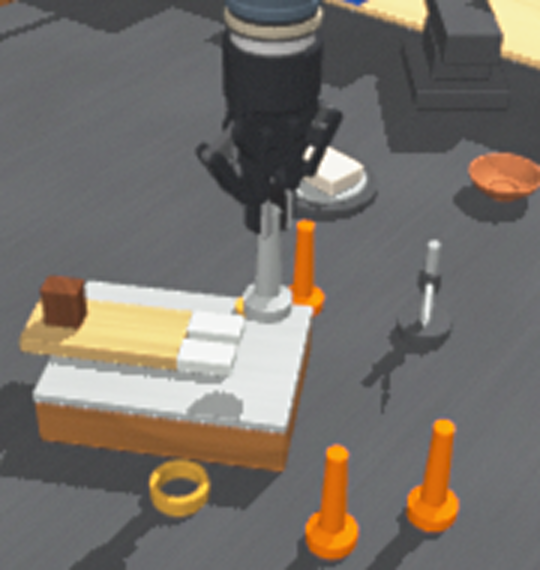

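The mandrel hangs upright in the fingers (crop about (268,260)) with the board unmoved. Next is the tray.

Request:
play_rows([
  [0.002, -0.006, 0],
  [0.006, -0.022, 0],
  [0.013, -0.044, 0],
  [0.021, -0.072, 0],
  [0.03, -0.104, 0],
  [0.04, -0.138, 0],
  [0.05, -0.172, 0],
  [0.06, -0.206, 0],
  [0.07, -0.24, 0],
  [0.08, -0.274, 0],
  [0.09, -0.308, 0],
  [0.1, -0.342, 0],
], twist=[0, 0, 0, 0, 0, 0, 0, 0, 0, 0, 0, 0], gripper=[0, 0, 0, 0, 0, 0, 0, 0, 0, 0, 0, 0])

```text
time_s: 5.87
eef_pos: [0.4711, -0.2714, 0.2054]
tool_rot: [[-0.963, 0.268, -0.001], [0.268, 0.963, 0.0], [0.001, -0.0, -1.0]]
wrist_force: [-0.4, 0.1, -3.0]
width: 0.0156
grasp_force: 58.7
```

Request:
play_rows([
  [0.009, -0.032, 0],
  [0.018, -0.06, 0],
  [0.025, -0.085, 0],
  [0.031, -0.106, 0],
  [0.036, -0.122, 0],
  [0.038, -0.132, 0],
  [0.039, -0.137, 0],
  [0.0395, -0.138, 0],
  [0.0395, -0.138, 0],
  [0.0395, -0.138, 0],
], twist=[0, 0, 0, 0, 0, 0, 0, 0, 0, 0], gripper=[0, 0, 0, 0, 0, 0, 0, 0, 0, 0])

```text
time_s: 6.7
eef_pos: [0.4133, -0.3668, 0.2054]
tool_rot: [[-0.964, 0.267, -0.0], [0.267, 0.964, 0.001], [0.0, 0.001, -1.0]]
wrist_force: [-0.5, -0.2, -2.7]
width: 0.0156
grasp_force: 58.7
```

```bash
python3 - <<'E'
from h import *
from station import bot
s=grab("scene",2);t=grab("top",2);e=bot.sense();o=e["eef_pos"];print(o,e["width"],e["grasp_force"],e["wrist_force"])
for nm,f in(("top",t),("scene",s)):
    Q=cloud(f);m=(np.hypot(Q[...,0]-o[0],Q[...,1]-o[1])<.05)&(Q[...,2]>.05)&(Q[...,2]<.15)&(Q[...,2]<.165)
    q=Q[m];lo=q[q[:,2]<q[:,2].min()+.014];print(nm,m.sum(),"zmin",q[:,2].min(),"foot",cv2.minEnclosingCircle(lo[:,:2].astype(np.float32)), np.percentile(q[:,2],[1,10,50]))
a=cv2.resize(s["p"][170:320,110:250],None,fx=4,fy=4,interpolation=cv2.INTER_CUBIC);cv2.imwrite("pics/d.png",a[:,:,::-1])
E
```

```text
[ 0.41347075 -0.36682047  0.20548211] 0.015260345483115587 58.65442652841011 [-0.57765348  0.59710506 -2.50221293]
top 126 zmin 0.13167151996971915 foot ((0.4112626314163208, -0.3645504415035248), 0.022283855825662613) [0.13219375 0.13763029 0.14596629]
scene 192 zmin 0.1310748523371731 foot ((0.413312703371048, -0.36915165185928345), 0.021778110414743423) [0.131899   0.13431539 0.14564934]
```

View pics/d.png

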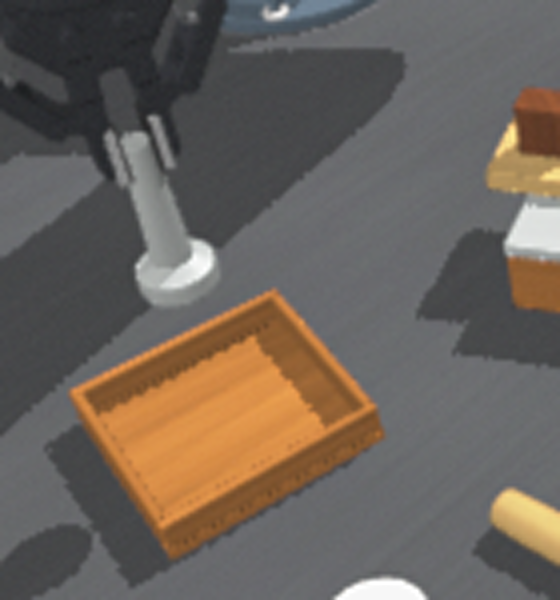

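The mandrel hangs upright over the tray, with the foot underside at 0.131 and centred in both views. I'm lowering it 124 mm.

Request:
play_rows([
  [0, 0, 0.006],
  [0, 0, 0.02],
  [0, 0, 0.04],
  [0, 0, 0.062],
  [0, 0, 0.085],
  [0, 0, 0.107],
  [0, 0, 0.125],
  [0, 0, 0.138],
  [0, 0, 0.146],
  [0, 0, 0.15],
  [0, 0, 0.151],
  [0, 0, 0.151],
], twist=[0, 0, 0, 0, 0, 0, 0, 0, 0, 0, 0, 0], gripper=[0, 0, 0, 0, 0, 0, 0, 0, 0, 0, 0, 0])

```text
time_s: 7.8
eef_pos: [0.4134, -0.368, 0.085]
tool_rot: [[-0.964, 0.267, 0.0], [0.267, 0.964, -0.001], [-0.001, -0.001, -1.0]]
wrist_force: [0.2, 0.0, -3.1]
width: 0.0152
grasp_force: 58.7
```

Request:
play_rows([
  [0, 0, 0.001],
  [0, 0, 0.002],
  [0, 0, 0.003],
  [0, 0, 0.003],
  [0, 0, 0.003],
], twist=[0, 0, 0, 0, 0], gripper=[0, 0, 0, 0, 0])

```text
time_s: 8.22
eef_pos: [0.4131, -0.3678, 0.0825]
tool_rot: [[-0.964, 0.267, 0.0], [0.267, 0.964, -0.0], [-0.0, -0.0, -1.0]]
wrist_force: [0.3, 0.6, -3.3]
width: 0.015
grasp_force: 58.7
```

Request:
play_rows([
  [0, 0, 0.0006],
  [0, 0, 0.0012],
  [0, 0, 0.0012],
  [0, 0, 0.0012],
], twist=[0, 0, 0, 0], gripper=[0, 0, 0, 0])

```text
time_s: 8.55
eef_pos: [0.413, -0.3677, 0.0813]
tool_rot: [[-0.964, 0.268, -0.0], [0.268, 0.964, 0.0], [0.0, 0.0, -1.0]]
wrist_force: [0.8, 0.5, -3.4]
width: 0.0155
grasp_force: 58.6
```

Request:
play_rows([
  [0, 0, 0.0008],
  [0, 0, 0.0016],
  [0, 0, 0.0016],
  [0, 0, 0.0016],
], twist=[0, 0, 0, 0], gripper=[0, 0, 0, 0])

```text
time_s: 8.88
eef_pos: [0.4133, -0.3682, 0.0809]
tool_rot: [[-0.964, 0.267, 0.001], [0.267, 0.964, -0.001], [-0.001, -0.001, -1.0]]
wrist_force: [-1.7, 0.0, 5.4]
width: 0.0151
grasp_force: 59.5
```

Contact is felt, so I'm releasing gently and rising.

Request:
play_rows([
  [0, 0, 0],
  [0, 0, 0],
  [0, 0, 0],
  [0, 0, 0],
  [0, 0, 0],
  [0, 0, 0],
  [0, 0, 0],
  [0, 0, 0],
], twist=[0, 0, 0, 0, 0, 0, 0, 0], gripper=[0.2, 0.25, 0.3, 0.4, 0.55, 0.7, 0.7, 0.7])

```text
time_s: 9.55
eef_pos: [0.4131, -0.3677, 0.08]
tool_rot: [[-0.964, 0.267, -0.0], [0.267, 0.964, 0.0], [0.0, 0.0, -1.0]]
wrist_force: [-0.2, -0.0, 0.0]
width: 0.0594
grasp_force: 0.0
```

Request:
play_rows([
  [0, 0, -0.004],
  [0, 0, -0.015],
  [0, 0, -0.032],
  [0, 0, -0.055],
  [0, 0, -0.08],
  [0, 0, -0.105],
  [0, 0, -0.13],
  [0, 0, -0.15],
  [0, 0, -0.165],
  [0, 0, -0.172],
  [0, 0, -0.172],
], twist=[0, 0, 0, 0, 0, 0, 0, 0, 0, 0, 0], gripper=[0.7, 0.7, 0.7, 0.7, 0.7, 0.7, 0.7, 0.7, 0.7, 0.7, 0.7])

```text
time_s: 10.47
eef_pos: [0.4137, -0.3684, 0.2197]
tool_rot: [[-0.964, 0.267, 0.002], [0.267, 0.964, -0.003], [-0.003, -0.002, -1.0]]
wrist_force: [-0.4, 0.3, 0.3]
width: 0.0598
grasp_force: 0.0
```

```bash
python3 - <<'E'
from h import *
from station import bot
s=grab("scene",3);t=grab("top",3);e=bot.sense();o=e["eef_pos"];print(o,e["width"],e["wrist_force"],e["joint_pos"])
Q=cloud(s)
m=(np.hypot(Q[...,0]-.413,Q[...,1]+.368)<.035)&(Q[...,2]>.012)&(Q[...,2]<.125);q=Q[m]
for a,b in((.012,.03),(.03,.06),(.06,.09),(.09,.125)):
    k=q[(q[:,2]>a)&(q[:,2]<b)];print(a,len(k),k.mean(0),k[:,2].max())
P=cloud(t)
psi=np.deg2rad(27.35);u=np.array([np.cos(psi),np.sin(psi)]);n=np.array([-u[1],u[0]]);B=np.array([.539,-.053])
for nm,Q in(("top",P),("scene",cloud(s))):
    L=(Q[...,:2]-B)@np.stack([u,n],1)
    tb=(abs(Q[...,2]-.076)<.004)&(abs(L[...,1]-.003)<.045)&(L[...,0]>-.2)&(L[...,0]<.11);l=L[tb]
    r=cv2.minAreaRect(Q[tb][:,:2].astype(np.float32));print(nm,"board",r,np.percentile(l[:,0],[.5,99.5]))
    c=(abs(Q[...,2]-.118)<.006)&(abs(L[...,1])<.04)&(abs(L[...,0]+.109)<.04)
    print(" cleat",c.sum(),cv2.minAreaRect(Q[c][:,:2].astype(np.float32)),np.median(Q[c][:,2]))
v=s["p"][:,60:420];cv2.imwrite("pics/e.png",cv2.resize(v,None,fx=1.5,fy=1.5)[:,:,::-1])
T=e["tool_rot"];print(np.round(T,3).tolist())
for c in((.4402,-.1007),(.4405,-.1035)):print("to cleat",T.T@(np.array([*c,o[2]])-o)/.8)
E
```

```text
[ 0.41285076 -0.36743483  0.21761717] 0.059652770534299335 [-0.31332714  0.52505464 -0.13524707] [-9.29466527e-01  4.33201167e-01  1.61787432e+00 -1.62579354e-05
  1.09077442e+00 -2.22945670e+00]
0.012 171 [ 0.42002266 -0.37318505  0.02208643] 0.029699286941074488
0.03 88 [ 0.41768317 -0.37225298  0.04505068] 0.0598881744005636
0.06 83 [ 0.41698909 -0.37216457  0.07513801] 0.08999017905882023
0.09 85 [ 0.41451944 -0.37092197  0.10471579] 0.11478583719462865
top board ((0.498080849647522, -0.07065662741661072), (0.19961600005626678, 0.07032207399606705), 27.24883460998535) [-0.14342658  0.05419954]
 cleat 153 ((0.44030776619911194, -0.1008559912443161), (0.035321515053510666, 0.026370136067271233), 27.769533157348633) 0.11799728102148399
scene board ((0.49735018610954285, -0.07503487914800644), (0.2006107121706009, 0.0751887634396553), 27.46880531311035) [-0.1451667   0.05255647]
 cleat 95 ((0.4399545192718506, -0.10463187098503113), (0.036193422973155975, 0.02780350111424923), 29.370315551757812) 0.11789063893529639
[[-0.964, 0.268, -0.0], [0.268, 0.964, 0.0], [0.0, 0.0, -1.0]]
to cleat [5.62490981e-02 3.30412890e-01 6.01984973e-05]
to cleat [5.49515104e-02 3.27140752e-01 5.94451463e-05]
```

View pics/e.png

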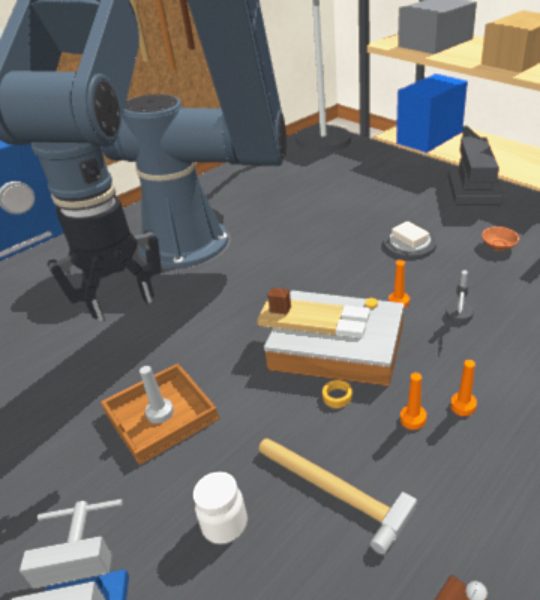

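The mandrel stands upright in the middle of the tray (view about (155,395)) and the board is unmoved. Next I go to the cleat, turning −0.476.

Request:
play_rows([
  [0.001, 0.008, 0],
  [0.004, 0.026, 0],
  [0.009, 0.055, 0],
  [0.015, 0.09, 0],
  [0.022, 0.13, 0],
  [0.029, 0.17, 0],
  [0.035, 0.208, 0],
  [0.041, 0.244, 0],
  [0.047, 0.276, 0],
  [0.051, 0.302, 0],
  [0.054, 0.32, 0],
  [0.056, 0.329, 0],
], twist=[-0.01, -0.04, -0.08, -0.13, -0.18, -0.23, -0.28, -0.33, -0.38, -0.43, -0.465, -0.476], gripper=[0.7, 0.7, 0.7, 0.7, 0.7, 0.7, 0.7, 0.7, 0.7, 0.7, 0.7, 0.7])

```text
time_s: 11.57
eef_pos: [0.4392, -0.0995, 0.2168]
tool_rot: [[-0.886, -0.463, -0.003], [-0.463, 0.886, 0.002], [0.001, 0.003, -1.0]]
wrist_force: [-0.2, -0.1, 0.0]
width: 0.0596
grasp_force: 0.0
```

Request:
play_rows([
  [0, 0, 0],
  [0, 0, 0],
  [0, 0, 0],
], twist=[0, 0, 0], gripper=[0.7, 0.7, 0.7])

```text
time_s: 11.82
eef_pos: [0.4404, -0.1028, 0.2175]
tool_rot: [[-0.889, -0.458, -0.0], [-0.458, 0.889, -0.0], [0.0, -0.0, -1.0]]
wrist_force: [0.2, 0.1, 0.1]
width: 0.06
grasp_force: 0.0
```

```bash
python3 - <<'E'
from h import *
from station import bot
e=bot.sense();o=e["eef_pos"];T=e["tool_rot"];print(o,np.degrees(np.arctan2(-T[1,0],-T[0,0])),e["joint_pos"],T[:,2])
print("shares",T.T@(np.array([.4402,-.102,.106])-o)/.8)
E
```

```text
[ 0.44037312 -0.10283486  0.21746139] 27.252073888137062 [-4.77169508e-01  2.99827114e-01  1.85212102e+00 -3.85753182e-04
  9.89686496e-01 -2.52339251e+00] [-1.85338999e-04 -2.67154892e-04 -9.99999947e-01]
shares [-0.00032549  0.0010481   0.13932649]
```

Request:
play_rows([
  [0, 0.001, 0.006],
  [0, 0.001, 0.02],
  [0, 0.001, 0.04],
  [0, 0.001, 0.062],
  [0, 0.001, 0.084],
  [0, 0.001, 0.104],
  [0, 0.001, 0.12],
  [0, 0.001, 0.131],
  [0, 0.001, 0.137],
  [0, 0.001, 0.139],
  [0, 0.001, 0.139],
  [0, 0.001, 0.139],
], twist=[0, 0, 0, 0, 0, 0, 0, 0, 0, 0, 0, 0], gripper=[0.7, 0.7, 0.7, 0.7, 0.7, 0.7, 0.7, 0.7, 0.7, 0.7, 0.6, 0.5])

```text
time_s: 12.82
eef_pos: [0.4403, -0.1017, 0.1069]
tool_rot: [[-0.889, -0.459, 0.001], [-0.459, 0.889, -0.0], [-0.001, -0.001, -1.0]]
wrist_force: [0.1, 0.6, -0.2]
width: 0.0425
grasp_force: 0.0
```

Request:
play_rows([
  [0, 0, 0],
  [0, 0, 0],
  [0, 0, 0],
  [0, 0, 0],
  [0, 0, 0],
  [0, 0, 0],
  [0, 0, 0],
  [0, 0, 0],
], twist=[0, 0, 0, 0, 0, 0, 0, 0], gripper=[0.45, 0.4, 0.36, 0.33, 0.3, 0.25, 0.2, 0.2], force=60)

```text
time_s: 13.48
eef_pos: [0.4403, -0.1015, 0.1069]
tool_rot: [[-0.888, -0.459, 0.001], [-0.459, 0.888, -0.0], [-0.001, -0.001, -1.0]]
wrist_force: [-0.2, 1.0, 5.6]
width: 0.0168
grasp_force: 2.7
```

```bash
python3 - <<'E'
from station import bot
e=bot.sense();print({k:e[k] for k in("eef_pos","tool_rot","wrist_force","torque","width","grasp_force")})
E
```

```text
{'eef_pos': array([ 0.44026437, -0.10154285,  0.10687665]), 'tool_rot': array([[-8.88431690e-01, -4.59008063e-01,  8.54284661e-04],
       [-4.59008487e-01,  8.88431800e-01, -3.81128514e-04],
       [-5.84032598e-04, -7.30730559e-04, -9.99999562e-01]]), 'wrist_force': array([-0.16398925,  0.98392787,  5.63149165]), 'torque': array([0.05432867, 0.06516841, 0.00616375]), 'width': 0.016812158937194902, 'grasp_force': 2.7201284051989205}
```

Request:
play_rows([
  [0, 0, 0],
  [0, 0, 0],
  [0, 0, 0],
  [0, 0, 0],
], twist=[0, 0, 0, 0], gripper=[0.1, 0, 0, 0], force=60)

```text
time_s: 13.82
eef_pos: [0.4401, -0.1014, 0.1067]
tool_rot: [[-0.888, -0.459, 0.0], [-0.459, 0.888, -0.0], [-0.0, -0.0, -1.0]]
wrist_force: [-0.5, 0.3, 5.6]
width: 0.0003
grasp_force: 2.7
```

```bash
python3 - <<'E'
from h import *
from station import bot
s=grab("scene",4);t=grab("top",4)
e=bot.sense();print({k:e[k] for k in("eef_pos","tool_rot","wrist_force","torque","width","grasp_force")})
psi=np.deg2rad(27.35);u=np.array([np.cos(psi),np.sin(psi)]);n=np.array([-u[1],u[0]]);B=np.array([.539,-.053])
for nm,f in(("top",t),("scene",s)):
    Q=cloud(f);L=(Q[...,:2]-B)@np.stack([u,n],1)
    tb=(abs(Q[...,2]-.076)<.004)&(abs(L[...,1]-.003)<.042)&(L[...,0]>-.02)&(L[...,0]<.11);l=L[tb]
    print(nm,"board",np.percentile(l[:,0],[99,99.5,100]),np.percentile(l[:,1],[1,99]),np.polyfit(l[:,0],Q[tb][:,2],1))
v=s["p"][120:270,200:360];cv2.imwrite("pics/f.png",cv2.resize(v,None,fx=4,fy=4,interpolation=cv2.INTER_CUBIC)[:,:,::-1])
E
```

```text
{'eef_pos': array([ 0.44005795, -0.10144665,  0.10666948]), 'tool_rot': array([[-8.88446163e-01, -4.58980717e-01,  3.40869618e-04],
       [-4.58980781e-01,  8.88446185e-01, -1.38569485e-04],
       [-2.39243590e-04, -2.79564131e-04, -9.99999932e-01]]), 'wrist_force': array([-0.39381688, -0.69141255,  5.73889023]), 'torque': array([ 0.04636888,  0.0011449 , -0.01354196]), 'width': -9.377500587845347e-05, 'grasp_force': 2.670905627310276}
top board [0.05439577 0.05501979 0.05533008] [-0.03114618  0.03781304] [-0.00242383  0.07614314]
scene board [0.05250397 0.05301701 0.053513  ] [-0.03551812  0.03582612] [-2.22722062e-05  7.58565317e-02]
```

View pics/f.png

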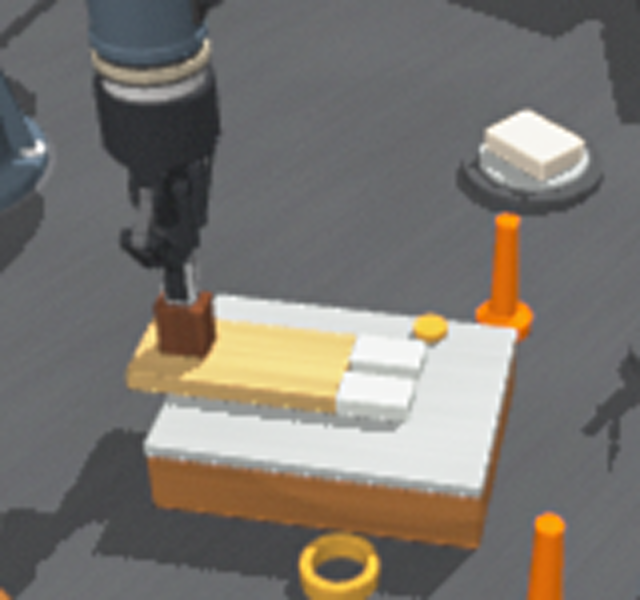

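The fingers have shut on top of the cleat: width is 0 and 5.7 N pushes upward, so the tips stand higher than assumed. The board hasn't moved. I'll rise, open and measure the real tip height.

Request:
play_rows([
  [0, 0, -0.005],
  [0, 0, -0.02],
  [0, 0, -0.04],
  [0, 0, -0.06],
  [0, 0, -0.07],
  [0, 0, -0.075],
  [0, 0, -0.075],
  [0, 0, -0.075],
], twist=[0, 0, 0, 0, 0, 0, 0, 0], gripper=[0, 0, 0, 0, 0, 0, 0, 0])

```text
time_s: 14.58
eef_pos: [0.4396, -0.1013, 0.1661]
tool_rot: [[-0.888, -0.459, -0.001], [-0.459, 0.888, 0.0], [0.0, 0.001, -1.0]]
wrist_force: [0.2, 0.1, -0.5]
width: -0.0003
grasp_force: 0.0
```

```bash
cat > tip.py <<'E'
from h import *
import sys
from station import bot
s=grab("scene",5);t=grab("top",5)
e=bot.sense();o=e["eef_pos"];print(o,e["width"],e["wrist_force"])
n=e["tool_rot"][:2,1]
for nm,f in(("top",t),("scene",s)):
    Q=cloud(f);m=(np.hypot(Q[...,0]-o[0],Q[...,1]-o[1])<.07)&(Q[...,2]>.125)&(Q[...,2]<.22);q=Q[m]
    if len(q):
        print(nm,len(q),np.percentile(q[:,2],[0,1,3,10,50])); k=q[q[:,2]<np.percentile(q[:,2],2)+.012];d=(k[:,:2]-o[:2])
        print("  low pts: x",(d@e["tool_rot"][:2,0]).round(3)[:12],"y",(d@n).round(3)[:12],k[:,2].round(3)[:12])
E
python3 tip.py
```

```text
[ 0.43933329 -0.1011353   0.1657409 ] 2.3896507950850645e-05 [0.15879725 0.24384842 0.30242734]
scene 101 [0.17860795 0.17990799 0.18051208 0.18445525 0.19769345]
  low pts: x [-0.009 -0.01  -0.01  -0.01   0.003 -0.006 -0.009 -0.008  0.012  0.006
  0.003  0.002] y [ 0.007  0.003 -0.003  0.004 -0.006 -0.007 -0.003  0.008 -0.008 -0.014
 -0.014 -0.011] [0.191 0.191 0.192 0.187 0.189 0.191 0.188 0.181 0.186 0.191 0.191 0.189]
```

Request:
play_rows([
  [0, 0, 0],
  [0, 0, 0],
  [0, 0, 0],
  [0, 0, 0],
  [0, 0, 0],
], twist=[0, 0, 0, 0, 0], gripper=[0.6, 0.6, 0.6, 0.6, 0.6])

```text
time_s: 15.1
eef_pos: [0.4399, -0.1014, 0.1663]
tool_rot: [[-0.888, -0.459, -0.0], [-0.459, 0.888, 0.0], [0.0, 0.0, -1.0]]
wrist_force: [0.6, -0.7, 0.1]
width: 0.0512
grasp_force: 0.0
```

```bash
python3 tip.py
```

```text
[ 0.43994365 -0.10139983  0.16643352] 0.051603097249688354 [ 0.55965647 -0.18304226 -0.47340315]
scene 177 [0.17970776 0.18061911 0.18265035 0.18618827 0.20005288]
  low pts: x [ 0.008 -0.003 -0.005  0.008  0.005  0.003 -0.001 -0.003 -0.006 -0.008
 -0.01   0.009] y [0.026 0.028 0.028 0.024 0.025 0.028 0.025 0.025 0.025 0.027 0.031 0.027] [0.193 0.193 0.193 0.191 0.191 0.19  0.192 0.192 0.193 0.191 0.189 0.186]
```

Both finger positions show the tips about 13 mm above the reported TCP height, so the readout runs about 35 mm low. That agrees with touching the cleat top at TCP 0.107. For tips at 0.088, the reported TCP has to be 0.075.

Request:
play_rows([
  [0, 0, 0.006],
  [0, 0, 0.02],
  [0, 0, 0.038],
  [0, 0, 0.056],
  [0, 0, 0.072],
  [0, 0, 0.086],
  [0, 0, 0.097],
  [0, 0, 0.105],
  [0, 0, 0.11],
  [0, 0, 0.113],
  [0, 0, 0.114],
  [0, 0, 0.114],
], twist=[0, 0, 0, 0, 0, 0, 0, 0, 0, 0, 0, 0], gripper=[0.6, 0.6, 0.6, 0.6, 0.6, 0.6, 0.6, 0.6, 0.6, 0.6, 0.6, 0.6])

```text
time_s: 16.2
eef_pos: [0.4401, -0.1015, 0.0754]
tool_rot: [[-0.888, -0.459, 0.0], [-0.459, 0.888, -0.0], [-0.0, -0.0, -1.0]]
wrist_force: [-0.1, 0.6, -0.2]
width: 0.0516
grasp_force: 0.0
```

Request:
play_rows([
  [0, 0, 0],
  [0, 0, 0],
  [0, 0, 0],
  [0, 0, 0],
  [0, 0, 0],
  [0, 0, 0],
  [0, 0, 0],
  [0, 0, 0],
], twist=[0, 0, 0, 0, 0, 0, 0, 0], gripper=[0.5, 0.45, 0.4, 0.36, 0.33, 0.3, 0.28, 0.26], force=60)

```text
time_s: 16.87
eef_pos: [0.4401, -0.1016, 0.0756]
tool_rot: [[-0.889, -0.459, 0.001], [-0.459, 0.889, -0.0], [-0.0, -0.001, -1.0]]
wrist_force: [-0.7, -0.6, 5.1]
width: 0.0249
grasp_force: 58.9
```

The cleat is gripped (24.9 mm, 59 N) with a slight down-push. I'll slide the first part along −x of the tool.

Request:
play_rows([
  [0, 0, 0],
  [-0.003, 0, 0.0003],
  [-0.01, 0, 0.0003],
  [-0.02, 0, 0.0003],
  [-0.031, 0, 0.0003],
  [-0.042, 0, 0.0003],
  [-0.053, 0, 0.0003],
  [-0.063, 0, 0.0003],
  [-0.071, 0, 0.0003],
  [-0.077, 0, 0.0003],
  [-0.08, 0, 0.0003],
  [-0.08, 0, 0.0003],
], twist=[0, 0, 0, 0, 0, 0, 0, 0, 0, 0, 0, 0], gripper=[0.2, 0.1, 0.1, 0.1, 0.1, 0.1, 0.1, 0.1, 0.1, 0.1, 0.1, 0.1])

```text
time_s: 17.87
eef_pos: [0.4959, -0.0721, 0.0756]
tool_rot: [[-0.888, -0.46, -0.002], [-0.46, 0.888, -0.001], [0.002, 0.0, -1.0]]
wrist_force: [-2.8, -1.1, 8.7]
width: 0.0254
grasp_force: 59.5
```

```bash
cat > meas.py <<'E'
from h import *
import sys
from station import bot
i=sys.argv[1];s=grab("scene",i);t=grab("top",i)
e=bot.sense();print({k:np.round(e[k],4) for k in("eef_pos","wrist_force","torque","width","grasp_force")},e["tool_rot"][:,0])
psi=np.deg2rad(27.35);u=np.array([np.cos(psi),np.sin(psi)]);n=np.array([-u[1],u[0]]);B=np.array([.539,-.053])
a=(e["eef_pos"][:2]-B)@u
for nm,f in(("top",t),("scene",s)):
    Q=cloud(f);L=(Q[...,:2]-B)@np.stack([u,n],1)
    tb=(abs(Q[...,2]-.076)<.008)&(abs(L[...,1])<.042)&(L[...,0]>a+.045)&(L[...,0]<a+.2);l=L[tb]
    fr=l[l[:,0]>a+.13]
    k=[l[abs(l[:,1]-y)<.006] for y in(-.022,.022)]
    tip=[np.sort(q[:,0])[-4:].mean() for q in k]
    m=(L[...,0]>.2)&(L[...,0]<.26)&(L[...,1]>.055)&(L[...,1]<.1)&(Q[...,2]>.055)&(Q[...,2]<.085)
    nx=L[m][:,0].mean() if m.sum() else np.nan
    print(nm,"nose",np.percentile(l[:,0],[99,99.5,100]),"two prongs",tip,"y",np.percentile(l[:,1],[1,99]),"z-fit",np.polyfit(l[:,0]-a,Q[tb][:,2],1),"needle",nx,m.sum(),"tool->nose",np.percentile(l[:,0],99.5)-a)
E
python3 meas.py 6
```

```text
{'eef_pos': array([ 0.4959, -0.0721,  0.0756]), 'wrist_force': array([-3.628 , -0.4571,  9.5297]), 'torque': array([-0.1976,  0.3808,  0.014 ]), 'width': np.float64(0.0251), 'grasp_force': np.float64(59.4583)} [-0.88781145 -0.4602048   0.00153775]
top nose [0.11773497 0.11789307 0.11903292] two prongs [np.float64(0.11688509648112987), np.float64(0.11779400874866944)] y [-0.0301101   0.03880509] z-fit [-0.00049858  0.07612615] needle 0.2256223444797047 26 tool->nose 0.16496086826057949
scene nose [0.11515635 0.11568728 0.11632089] two prongs [np.float64(0.1152495232971287), np.float64(0.11520093945146996)] y [-0.03447977  0.03617268] z-fit [-0.00938661  0.07628634] needle 0.2233728489366087 17 tool->nose 0.16275507505438025
```

The slide is straight and flat, with about 107 mm left. I'll go 96 mm, then fine-tune.

Request:
play_rows([
  [-0.003, 0, 0],
  [-0.01, 0, 0],
  [-0.02, 0, 0],
  [-0.032, 0, 0],
  [-0.045, 0, 0],
  [-0.058, 0, 0],
  [-0.071, 0, 0],
  [-0.084, 0, 0],
  [-0.096, 0, 0],
  [-0.107, 0, 0],
  [-0.115, 0, 0],
  [-0.12, 0, 0],
], twist=[0, 0, 0, 0, 0, 0, 0, 0, 0, 0, 0, 0], gripper=[0.1, 0.1, 0.1, 0.1, 0.1, 0.1, 0.1, 0.1, 0.1, 0.1, 0.1, 0.1])

```text
time_s: 18.97
eef_pos: [0.5809, -0.0283, 0.0757]
tool_rot: [[-0.888, -0.46, -0.003], [-0.46, 0.888, -0.001], [0.003, 0.0, -1.0]]
wrist_force: [-6.5, -4.0, 10.2]
width: 0.0253
grasp_force: 59.6
```

Request:
play_rows([
  [0, 0, 0],
  [0, 0, 0],
  [0, 0, 0],
], twist=[0, 0, 0], gripper=[0.1, 0.1, 0.1])

```text
time_s: 19.22
eef_pos: [0.5815, -0.0281, 0.0757]
tool_rot: [[-0.888, -0.46, -0.001], [-0.46, 0.888, -0.001], [0.001, 0.0, -1.0]]
wrist_force: [-2.3, -0.7, 6.7]
width: 0.025
grasp_force: 59.2
```

```bash
python3 meas.py 7
```

```text
{'eef_pos': array([ 0.5815, -0.0281,  0.0756]), 'wrist_force': array([-2.6647, -0.7646,  6.6091]), 'torque': array([-0.1489,  0.2495,  0.0708]), 'width': np.float64(0.0252), 'grasp_force': np.float64(59.2219)} [-0.88796231 -0.45991491  0.00110274]
top nose [0.21419461 0.21463639 0.21543302] two prongs [np.float64(0.21363942936708463), np.float64(0.21240713846249337)] y [-0.02974878  0.03867077] z-fit [0.00797669 0.07481183] needle 0.22550689248084274 26 tool->nose 0.1654699947505532
scene nose [0.21126133 0.21183602 0.21241495] two prongs [np.float64(0.2109083316271088), np.float64(0.21104735867985003)] y [-0.0351755   0.03607178] z-fit [-0.00747929  0.07610424] needle 0.22354928670049676 18 tool->nose 0.16266962606648766
```

Request:
play_rows([
  [-0.002, 0, 0.0002],
  [-0.005, 0, 0.0004],
  [-0.008, 0, 0.0004],
  [-0.011, 0, 0.0004],
  [-0.013, 0, 0.0004],
  [-0.013, 0, 0.0004],
  [-0.013, 0, 0.0004],
  [-0.013, 0, 0.0004],
], twist=[0, 0, 0, 0, 0, 0, 0, 0], gripper=[0.1, 0.1, 0.1, 0.1, 0.1, 0.1, 0.1, 0.1])

```text
time_s: 19.98
eef_pos: [0.5895, -0.024, 0.0757]
tool_rot: [[-0.888, -0.46, -0.004], [-0.46, 0.888, -0.001], [0.004, 0.0, -1.0]]
wrist_force: [-6.2, -2.8, 12.1]
width: 0.0253
grasp_force: 59.8
```

```bash
python3 meas.py 8; python3 - <<'E'
from h import *
t=load("top",8);s=load("scene",8)
a=cv2.resize(t["p"][125:265,220:380],None,fx=4,fy=4,interpolation=cv2.INTER_CUBIC);b=cv2.resize(s["p"][110:310,100:400],None,fx=2,fy=2,interpolation=cv2.INTER_CUBIC)
cv2.imwrite("pics/g.png",a[:,:,::-1]);cv2.imwrite("pics/h.png",b[:,:,::-1])
E
```

```text
{'eef_pos': array([ 0.5895, -0.024 ,  0.0757]), 'wrist_force': array([-6.659 , -2.6601, 11.4847]), 'torque': array([-0.5236,  0.756 ,  0.0205]), 'width': np.float64(0.0253), 'grasp_force': np.float64(59.8089)} [-0.88787454 -0.46007015  0.00377557]
top nose [0.22345599 0.22400745 0.22408741] two prongs [np.float64(0.22289116314563115), np.float64(0.2216163315029865)] y [-0.02908345  0.03843678] z-fit [0.00376226 0.07544083] needle 0.22563937341738882 26 tool->nose 0.16587114124304617
scene nose [0.21977423 0.22027711 0.22090088] two prongs [np.float64(0.2190674865974764), np.float64(0.2188036455596391)] y [-0.0352411   0.03529161] z-fit [-0.00624054  0.07584947] needle 0.22338539335467608 17 tool->nose 0.16214079352350924
```

View pics/g.png

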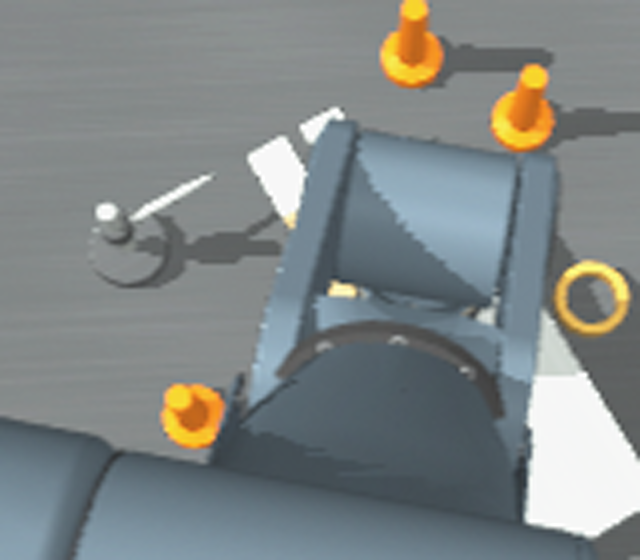

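View pics/h.png

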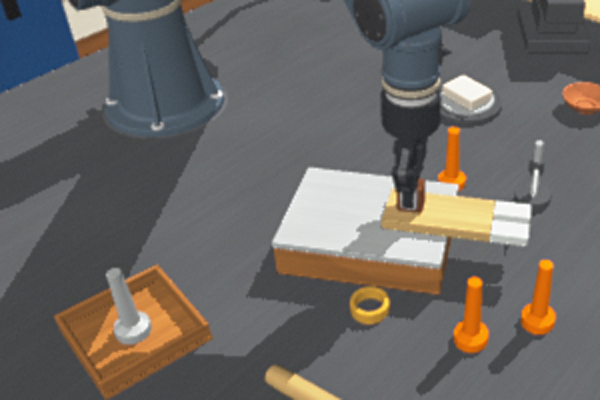

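Both pictures show the board flat and nose nearly level with the needle, about 1.5 mm short because friction holds it back. The mandrel stands in the tray and everything else is untouched. Small correction next.

Request:
play_rows([
  [-0.0006, 0, -0.0002],
  [-0.0012, 0, -0.0003],
  [-0.0012, 0, -0.0003],
  [-0.0012, 0, -0.0003],
  [-0.0012, 0, -0.0003],
  [-0.0012, 0, -0.0003],
], twist=[0, 0, 0, 0, 0, 0], gripper=[0.1, 0.1, 0.1, 0.1, 0.1, 0.1])

```text
time_s: 20.58
eef_pos: [0.5901, -0.0236, 0.0758]
tool_rot: [[-0.888, -0.46, -0.004], [-0.46, 0.888, -0.001], [0.004, 0.001, -1.0]]
wrist_force: [-5.8, -2.6, 10.0]
width: 0.0253
grasp_force: 59.8
```

```bash
python3 meas.py 9
```

```text
{'eef_pos': array([ 0.5901, -0.0236,  0.0758]), 'wrist_force': array([-6.1947, -3.1238, 10.3986]), 'torque': array([-0.5198,  0.7396, -0.0746]), 'width': np.float64(0.0253), 'grasp_force': np.float64(59.7728)} [-0.88791321 -0.45999217  0.00416414]
top nose [0.22377804 0.22388993 0.22441702] two prongs [np.float64(0.22242731050195808), np.float64(0.22295763492247764)] y [-0.02815127  0.03841274] z-fit [-0.00695427  0.07683448] needle 0.2255364051787191 26 tool->nose 0.16494972989700107
scene nose [0.22064346 0.22164729 0.222181  ] two prongs [np.float64(0.22091100774410935), np.float64(0.22078418257851712)] y [-0.0345941   0.03546702] z-fit [-0.00952079  0.07606044] needle 0.22338292087540573 17 tool->nose 0.16270708764321412
```

Request:
play_rows([
  [-0.0006, 0, 0],
  [-0.0012, 0, -0.0001],
  [-0.0012, 0, -0.0001],
  [-0.0012, 0, -0.0001],
  [-0.0012, 0, -0.0001],
  [-0.0012, 0, -0.0001],
], twist=[0, 0, 0, 0, 0, 0], gripper=[0.1, 0.1, 0.1, 0.1, 0.1, 0.1])

```text
time_s: 21.18
eef_pos: [0.591, -0.0231, 0.0758]
tool_rot: [[-0.888, -0.46, -0.004], [-0.46, 0.888, -0.001], [0.004, 0.001, -1.0]]
wrist_force: [-6.6, -3.6, 10.4]
width: 0.0251
grasp_force: 59.7
```

```bash
python3 meas.py 10
```

```text
{'eef_pos': array([ 0.591 , -0.0231,  0.0758]), 'wrist_force': array([-5.6185, -3.5515, 10.0952]), 'torque': array([-0.5457,  0.7659, -0.1099]), 'width': np.float64(0.0254), 'grasp_force': np.float64(59.6796)} [-0.88792397 -0.45997198  0.00409938]
top nose [0.22451538 0.2247833  0.22561438] two prongs [np.float64(0.2233310649007143), np.float64(0.22399029947685437)] y [-0.02985797  0.03860796] z-fit [0.00058587 0.07590036] needle 0.22523230700379474 26 tool->nose 0.16483962020950602
scene nose [0.22194628 0.22244588 0.22294497] two prongs [np.float64(0.22173339277716136), np.float64(0.2214712255830885)] y [-0.03521602  0.03536579] z-fit [-0.01044353  0.07621068] needle 0.22370195862891104 19 tool->nose 0.16250220260981432
```

Nose and needle now agree within measuring error in both views. I'll settle briefly and hand in.

Request:
play_rows([
  [0, 0, 0],
  [0, 0, 0],
  [0, 0, 0],
  [0, 0, 0],
  [0, 0, 0],
  [0, 0, 0],
], twist=[0, 0, 0, 0, 0, 0], gripper=[0.1, 0.1, 0.1, 0.1, 0.1, 0.1])

```text
time_s: 21.78
eef_pos: [0.591, -0.0231, 0.0758]
tool_rot: [[-0.888, -0.46, -0.004], [-0.46, 0.888, -0.001], [0.004, 0.001, -1.0]]
wrist_force: [-5.4, -2.4, 10.2]
width: 0.0253
grasp_force: 59.7
```

```bash
python3 -c "
from station import bot
e=bot.sense();print(e['eef_pos'],e['joint_velocities'],e['wrist_force'],e['grasp_force'])
print(bot.close_job())"
```

```text
[ 0.59099837 -0.02310054  0.07581112] [-0.00041497  0.00053635 -0.00125086 -0.00046672 -0.00242746 -0.00065001] [-5.44799192 -2.40798662 10.15110207] 59.68037188053131
the job is handed in; nothing more can be done
None
```

The job is handed in at about 22 s: the mandrel stands upright in the tray, and the bench pin is held flat and still with its nose level with the needle tip to within about 1 mm; the first try at the cleat closed on its top with under 6 N and did not move the board.

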